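Burnish the cover seam of a shielded module

ROBOT

A 6-joint arm with a two-finger parallel gripper is mounted at the origin on the work surface. World frame = base frame: x ahead of the robot, y to its left, z up, the work surface at z = 0. Lengths are in m, angles in degrees, forces in N, time in s.
With the tool pointing down it reaches from about 0.4 to 0.825 m from the base axis. Payload 7 kg.
Tool frame: the origin (TCP) lies on the centre line of the jaws, within the pads' length; the fingertips stand 19 mm ahead of it and the grasp point (between the pads) is the TCP; z points along the fingers, y is the line along which they close (so a half turn about z gives the same grasp; the last joint's range is limited). The gripper opens to 88 mm and grips with 3 to 60 N. Pads are 19 mm wide; open, the fingers measure 130 mm over their backs; the gripper's body (78 mm by 193 mm) begins 47 mm behind the grasp point.
Start: joints at [-54.884, 20.546, 0.682, 0, -70.136, -16.507], TCP at [0.215, -0.64, 0.246] pointing down, gripper open.
Joint ranges: [-176.03, 176.03], [-82.01, 121.73], [-58.28, 71.71], [-173.87, 95.51], [-174.79, -0.11], [-173.66, 173.66]. Speed limits (degrees/s): [136.94, 136.94, 172.46, 180, 180, 180].

INTERFACE

Orientations are given as [roll, pitch, yaw] about the fixed x, y, z axes, in that order (R = Rz(yaw) Ry(pitch) Rx(roll)).
In Python, from plant import ctrl gives the robot as it stands.
- The arm moves only by the tool move_arm, never from a script. Its argument "motion" is a list of rows, each a list of 3 entries, a list of its own where there are three numbers: the shift along the tool's x, y, z in mm, then the turn, a rotation vector about the tool's x, y, z in degrees, then the closure, from 0 (fully open) to 1 (shut). A call has 1 to 10 rows; each row is the pose to reach, as a shift and turn from the pose commanded when the call began, along the tool's axes at that moment; what a row does not reach only later rows make up. A row lasts 1/12 s, in which the tool goes at most 41.7 mm and 7.16 degrees, less where a joint would pass 70% of its speed; a pose out of reach is approached as far as the arm can. A call with a gripper value outside its range is refused whole. The fingers move at their own pace and stop on an object; the grip force is fixed at half the most. Time passes only in rows, so rows that repeat a pose let the fingers close. It gives the time, the measured TCP pose, the force, the opening and the grip force at its end, in the units of the state.
- ctrl.get_obs(): the state, without advancing time (a new reading comes with each control period).
- ctrl.snapshot(name): name is "scene" or "top" or "wrist"; returns a dict with "color" (384x512x3 uint8, blue, green, red), "camera_matrix" (3x3 intrinsics, pixels), "k1" (the pictures are not rectified: a ray, as slopes to the right and down, at radius r is drawn at 1 + k1 r^2 times it, then the intrinsics apply), "cam_to_world" (4x4, takes a point from camera to world coordinates). Camera axes: x right, y up, looking along -z (the intrinsics and any distortion apply to the point x, -y, -z); pixel columns grow to the right and rows downward; lengths in m; the calibration is good to about 2 mm. A picture is of the moment at which its call begins. There is no depth.
- ctrl.close_job(): hands the job in; it is judged then, once.
The state is a dict: "clock": time; "joint_pos": joint angles; "qvel": joint speeds; "tau": joint torques, N m; "tool_pos": TCP position; "orientation": TCP orientation; "force": force on the tool from outside, world axes, zero at the start; "moment": the same for the moment, N m; "opening": finger opening in m; "gripper_force": force on a finger pad.
Only numpy, scipy, OpenCV 4.12 (cv2) and the standard library are available. Lean on these libraries where they do the work, as an engineer would, in place of code of your own. Each camera call takes 0.05 s, during which the arm holds its last target. There are 200 camera calls.

TASK

Draw the burnisher (the longest tool, with the round top) up out of the leaning rack and run its spring tip along the sunken seam of the module in the vise, in one unbroken slow pass (no faster than about 3 cm a second), from the free end of the long straight leg, round the bend, to the free end of the short slanting leg, with the tip kept lightly down in the groove. Lift off only at the ends of the seam and do not drive the tip's spring hard against its stop. Then slide the burnisher fully home into its empty slot in the rack and let go, leaving the other two tools in their slots and everything else on the bench where it is.

Things in the scene. Friction and masses are not known exactly. Their poses are not given: they have to be found in the camera images.
- burnisher: Flat white handle 9 (x) x 24 (y) x 110 mm (z), half-round top with a rivet, thin sprung steel nose below. Origin: middle of the handle's lower end; z up along the handle. Stands in one of the three slots, leaning 35 deg with its top away from the robot; lower 45 mm in the slot, upper 65 mm free. Grip the 24 mm wide faces (close along own x) about 78 mm up from the origin. 58 g.
- burnisher_tip (a point): The lowest point of the burnisher's ball-ended nose, 20 mm below the handle's lower end on its axis. The nose is sprung along the handle: it gives up to 8 mm, with 0.5 N at the start and about 4 N at its stop.
- rack: Fixed black tool rack on a steel foot plate 120 x 170 x 8 mm, with three slots side by side (along own y, 46 mm apart, the middle one at y = 0) that lean 35 degrees towards own +x (away from the robot); highest edge 87 mm above the bench. Origin: middle of the foot's underside; z up.
- slots: Frame of the slots. Origin: middle slot's axis at the ledges the handles stand on, 42 mm above the bench; z up along the slots (35 deg from vertical), y along the row (slot axes at y = -46, 0, 46 mm). Each slot: 15 (x) x 30 mm (y), 45 mm deep above its ledges, mouth bevelled; 12 mm gap (y) between the ledges for the nose. A standing handle leans on the lower side, at x = +3 mm.
- module: Fixed flat aluminium housing, 96 (x) x 144 mm (y), with a steel cover, in a low green vise; top face 69 mm above the bench. Origin: under its middle, on the bench; z up. The seam is the dark groove, 8 mm wide, 3 mm deep, between frame and cover: a long straight leg on the robot side, then a short leg slanting off at 45 deg. Screw heads rise 2 mm.
- seam_long: The long straight leg of the seam, 80 mm, a groove with its floor 66 mm above the bench. Origin: its middle, on the groove's floor; own x runs along the groove in the direction of work, own z up. Free end (start) at x = -40 mm, bend at x = +40 mm. The groove is 8 mm wide (y from -4 to 4 mm), its edges 3 mm above its floor.
- seam_short: The short slanting leg of the seam, 50 mm, same groove. Origin: its middle, on the groove's floor; own x runs along the groove in the direction of work. Bend at x = -25 mm, free end (finish) at x = +25 mm; it goes on open a little beyond.
- file: Bystander in another slot of the rack: white flat handle with a square top, 82 mm long. Same origin and axes as the burnisher.
- scraper: Bystander in another slot of the rack: white flat handle with a stepped, narrower square top, 76 mm long. Same origin and axes as the burnisher.
- screwdriver: Bystander: screwdriver, 160 mm, lying on the bench.
- cutters: Bystander: small side cutters with red handles, lying.
- spool: Bystander: aluminium spool, 52 mm diameter, 34 mm high.
- parts_tray: Bystander: low grey tray with four compartments, 100 x 140 x 22 mm.
- jar: Bystander: small amber jar, 48 mm diameter, 55 mm high.
- heatsink: Bystander: finned aluminium heatsink, 50 x 40 x 25 mm.
- brush: Bystander: brush with a wooden handle, 150 mm, lying.
There are look-alikes about, which are no part of the job. Leave any purple look-alike of the rack alone. What is shaped like the burnisher but yellow is not meant.

How it is judged:
By the outcome, as a careful person would: the job done as asked, in the order asked, and still so for the second after the job is handed in, with the robot touching nothing.
It also fails if it takes over 64 s, if anything falls off the work surface, if the arm or the gripper's body presses on something with over 40 N, if the wrist force passes 120 N, or if a joint passes its speed limit or range.

## Working session

There is one attempt and no reset: what is moved stays moved. The work goes in short steps, Python scripts to look and compute and a tool call to move; the robot and the scene stay as the last step left them, time stands still between calls to the robot, and variables do not carry over. Pictures are saved under pics/ and viewed, at most 10 in all, crops included, and the job is handed in when it is done.

Besides the shell and the picture viewer there is one more tool, called after "Call:" by a JSON object that holds its "fn" and its "kwargs", one argument or row to a line. move_arm: Moves the arm, as the interface text tells. Its arguments: {"type":"object","properties":{"motion":{"type":"array"}},"required":["motion"]}

```bash
mkdir -p pics; ls; cat > h.py <<'E'
import numpy as np, cv2, pickle
from scipy.spatial.transform import Rotation as R
def ray(s,u,v):
    K=s["camera_matrix"];k=s["k1"];d=np.array([(u-K[0,2])/K[0,0],(v-K[1,2])/K[1,1]])
    p=d.copy()
    for _ in range(20): p=d/(1+k*(p@p))
    T=np.array(s["cam_to_world"]);w=T[:3,:3]@np.array([p[0],-p[1],-1]);return T[:3,3],w/np.linalg.norm(w)
def onz(s,u,v,z):
    o,w=ray(s,u,v);return o+w*(z-o[2])/w[2]
def proj(s,P):
    T=np.array(s["cam_to_world"]);c=T[:3,:3].T@(np.array(P)-T[:3,3]);p=np.array([c[0],-c[1]])/-c[2]
    p=p*(1+s["k1"]*(p@p));K=s["camera_matrix"];return np.array([K[0,0]*p[0]+K[0,2],K[1,1]*p[1]+K[1,2]])
def tri(s1,a,s2,b):
    o1,w1=ray(s1,*a);o2,w2=ray(s2,*b)
    t=np.linalg.lstsq(np.c_[w1,-w2],o2-o1,rcond=None)[0];p,q=o1+t[0]*w1,o2+t[1]*w2
    return (p+q)/2,np.linalg.norm(p-q)
E
python3 - <<'E'
from h import *
from plant import ctrl
S={n:ctrl.snapshot(n) for n in("scene","top","wrist")}
pickle.dump(S,open("s0.pkl","wb"))
for n in S: print(n,np.round(S[n]["cam_to_world"],3).tolist(),S[n]["camera_matrix"][0,0],S[n]["k1"])
im=np.vstack([S["scene"]["color"],S["top"]["color"]])
cv2.imwrite("pics/a.png",cv2.resize(S["scene"]["color"],(800,600),interpolation=cv2.INTER_CUBIC))
cv2.imwrite("pics/b.png",cv2.resize(S["top"]["color"],(800,600),interpolation=cv2.INTER_CUBIC))
print(ctrl.get_obs())
E
```

```text
pics
scene [[-0.818, -0.499, 0.287, 0.895], [0.576, -0.708, 0.409, 0.425], [-0.001, 0.5, 0.866, 0.963], [0.0, 0.0, 0.0, 1.0]] 374.80640514209233 0.015388561805316812
top [[0.03, 0.996, -0.078, 0.503], [-0.999, 0.028, -0.022, -0.011], [-0.02, 0.079, 0.997, 1.121], [0.0, 0.0, 0.0, 1.0]] 370.01512136553436 0.020213147857643814
wrist [[-0.32, -0.904, -0.285, 0.138], [0.948, -0.305, -0.097, -0.666], [0.001, -0.301, 0.954, 0.384], [0.0, 0.0, 0.0, 1.0]] 335.48204731456764 -0.08795036558685888
{'clock': 0.15, 'joint_pos': array([-5.48835845e+01,  2.05816913e+01,  6.46648184e-01, -1.41576614e-02,
       -7.01359142e+01, -1.65069398e+01]), 'qvel': array([ 0.01555751, -0.15589037,  0.16597035,  0.04955211,  0.05263146,
       -0.01455119]), 'tau': array([-2.40356007e-03, -5.83274138e+01,  2.93288130e+01,  7.00135231e+00,
        8.70365475e-03, -1.15414496e-04]), 'tool_pos': array([ 0.21527144, -0.63939501,  0.24484921]), 'orientation': array([ 1.79928185e+02, -7.40057556e-03, -1.61395339e+02]), 'force': array([ 0.40862438, -0.63610535, -0.13701234]), 'moment': array([-0.03250904, -0.04069985,  0.00367365]), 'gripper_force': 0.0, 'opening': 0.087940572145315}
```

View pics/a.png

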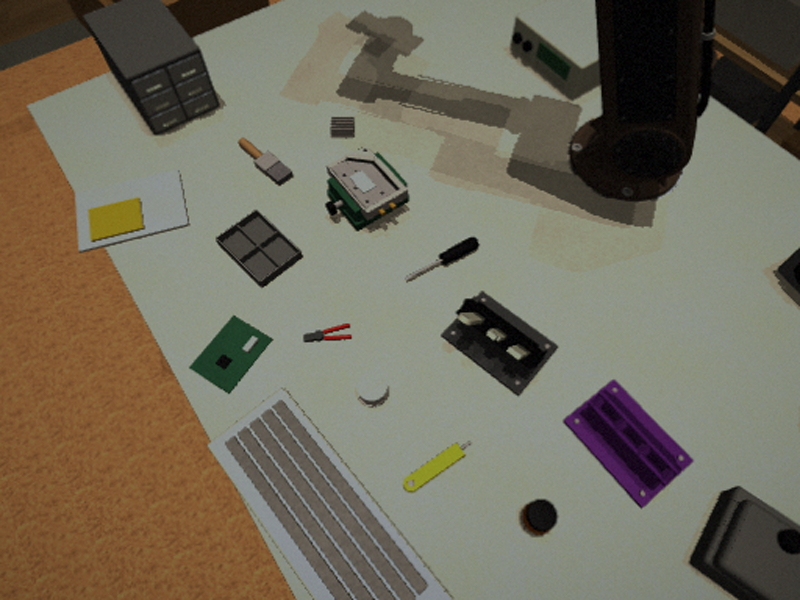

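View pics/b.png

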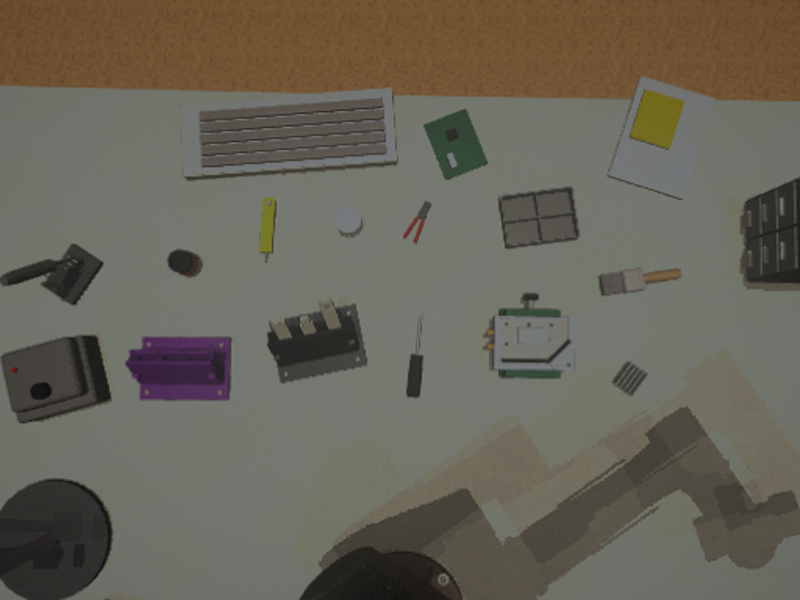

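The top view shows the black rack near (316,340) with three white handles at (280,328), (307,325) and (332,315). The purple rack at (180,368) and the yellow look-alike at (268,225) are not meant. The module is at (533,342). Next I confirm the candidates in an enlarged crop and get rough positions.

```bash
python3 - <<'E'
from h import *
S=pickle.load(open("s0.pkl","rb"))
t,s=S["top"],S["scene"]
c=lambda im,x,y,w,h,W,H:cv2.resize(im[y:y+h,x:x+w],(W,H),interpolation=cv2.INTER_CUBIC)
a=c(t["color"],165,185,75,60,400,320);b=c(s["color"],275,180,88,70,400,320)
m=c(t["color"],305,185,70,56,400,280);m2=c(s["color"],200,88,70,63,400,280)
im=np.vstack([np.hstack([a,b]),np.hstack([m,m2])]);im=cv2.convertScaleAbs(im,alpha=1.6)
cv2.imwrite("pics/c.png",im)
k=.64
print("rackfoot corners",[np.round(onz(t,u*k,v*k,.008),3)[:2].tolist() for u,v in[(267,309),(356,302),(367,362),(279,382)]])
print("module",[np.round(onz(t,u*k,v*k,.069),3)[:2].tolist() for u,v in[(493,317),(575,317),(575,370),(495,370)]])
print("handles tri",[np.round(np.r_[tri(t,np.array(p)*k,s,np.array(q)*k)],3) if 0 else (np.round(tri(t,np.array(p)*k,s,np.array(q)*k)[0],3).tolist()) for p,q in [((279,324),(517,351)),((307,323),(496,334)),((328,303),(461,306))]])
E
```

```text
rackfoot corners [[0.562, 0.275], [0.58, 0.103], [0.466, 0.077], [0.423, 0.245]]
module [[0.556, -0.153], [0.56, -0.301], [0.465, -0.301], [0.461, -0.159]]
handles tri [[0.529, 0.231, 0.099], [0.532, 0.185, 0.084], [0.568, 0.136, 0.146]]
```

View pics/c.png

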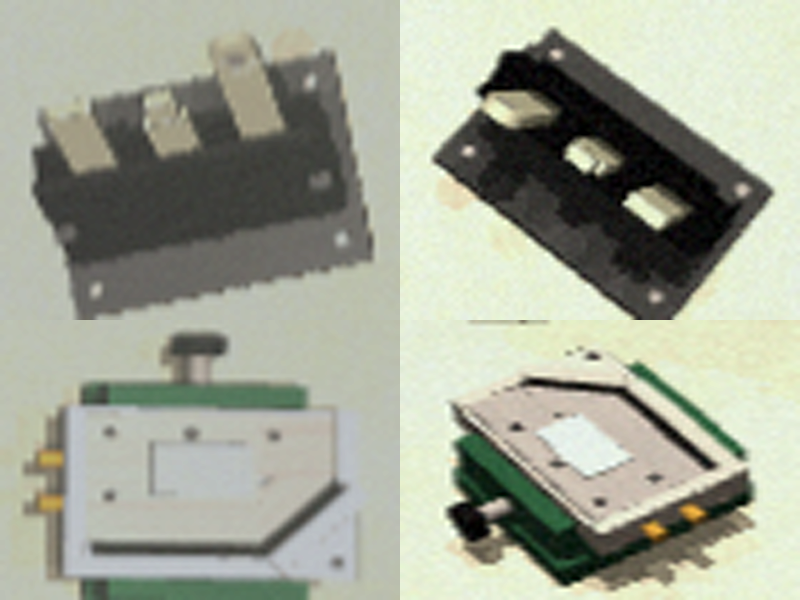

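The crop confirms three white handles in the black rack. Far left, crop (80,130), has a square top and is the file. The middle, (165,120), has a stepped top and is the scraper. The right one, (240,80), has a round top with a rivet and is the longest, so it is the **burnisher**. The yellow tool and the purple rack are look-alikes. The seam's long leg runs (92,548)→(265,550), then slants to (342,487). I'll move the wrist camera over the module for precise measuring.

Call:
{"fn": "move_arm", "kwargs": {
  "motion": [
    [[-40,29,1],[0,0,0],0],
    [[-80,58,2],[0,0,0],0],
    [[-120,87,3],[0,0,0],0],
    [[-160,116,4],[0,0,0],0],
    [[-200,145,5],[0,0,0],0],
    [[-240,174,6],[0,0,0],0],
    [[-280,203,7],[0,0,0],0],
    [[-320,232,8],[0,0,0],0],
    [[-360,261,9],[0,0,0],0],
    [[-400,288,10],[0,0,0],0]
  ]
}}

```text
clock: 0.98
tool_pos: [0.4581, -0.2987, 0.2372]
orientation: [-180.0, 0.0, -161.4]
force: [0.6, -0.8, -0.0]
opening: 0.0877
gripper_force: 0.0
```

Call:
{"fn": "move_arm", "kwargs": {
  "motion": [
    [[0,0,0],[0,0,0],0],
    [[0,0,0],[0,0,0],0],
    [[0,0,0],[0,0,0],0],
    [[0,0,0],[0,0,0],0]
  ]
}}

```text
clock: 1.32
tool_pos: [0.4569, -0.3013, 0.237]
orientation: [180.0, -0.0, -161.4]
force: [0.3, -0.6, 0.9]
opening: 0.0874
gripper_force: 0.0
```

```bash
python3 - <<'E'
from h import *
from plant import ctrl
w=ctrl.snapshot("wrist");o=ctrl.get_obs();pickle.dump((w,o),open("mod.pkl","wb"))
print(o["clock"],o["tool_pos"],o["orientation"],o["joint_pos"])
im=cv2.convertScaleAbs(cv2.resize(w["color"],(800,600),interpolation=cv2.INTER_CUBIC),alpha=1.5)
cv2.imwrite("pics/d.png",im)
E
```

```text
1.3667 [ 0.45669784 -0.30153265  0.23701146] [ 1.79990338e+02 -1.77963258e-02 -1.61477549e+02] [-1.29176598e+01  8.89890928e+00 -1.62626040e+01  1.14824358e-03
 -6.48587099e+01 -5.85603791e+01]
```

View pics/d.png

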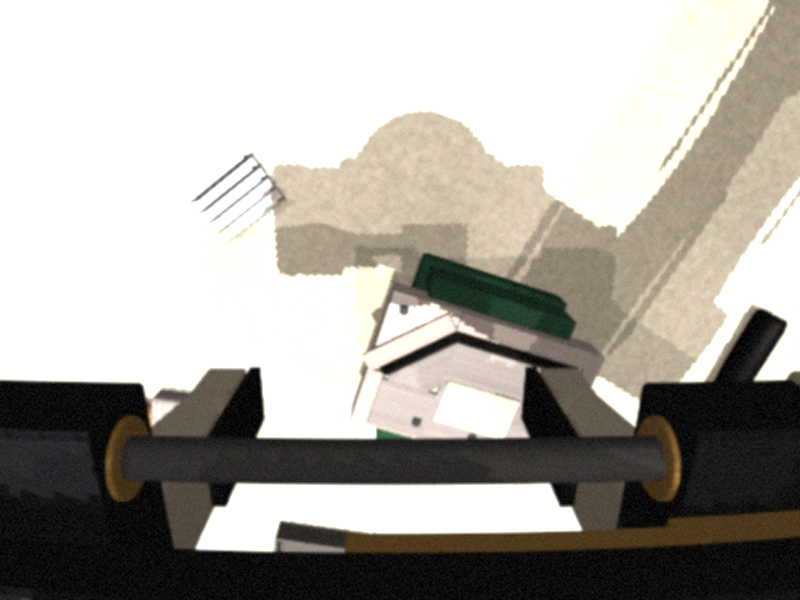

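The wrist image is upside down. The module sits at about (480,370) and the jaw hides the seam's start at about (540,365). I'll shift so the whole seam is in view.

Call:
{"fn": "move_arm", "kwargs": {
  "motion": [
    [[-35,20,0],[0,0,0],0],
    [[-70,40,0],[0,0,0],0],
    [[-90,50,0],[0,0,0],0],
    [[-90,50,0],[0,0,0],0],
    [[-90,50,0],[0,0,0],0],
    [[-90,50,0],[0,0,0],0]
  ]
}}

```text
clock: 1.87
tool_pos: [0.5261, -0.2255, 0.2369]
orientation: [180.0, -0.0, -161.5]
force: [-0.4, 0.3, -0.2]
opening: 0.0877
gripper_force: 0.0
```

```bash
python3 - <<'E'
from h import *
from plant import ctrl
w=ctrl.snapshot("wrist");o=ctrl.get_obs();pickle.dump((w,o),open("mod.pkl","wb"))
print(o["clock"],o["tool_pos"],o["joint_pos"])
g=cv2.cvtColor(w["color"],cv2.COLOR_BGR2GRAY)
# module rough outline projected -> crop
P=[proj(w,(x,y,.069)) for x,y in[(.556,-.153),(.56,-.301),(.463,-.301),(.461,-.155)]]
print(np.round(P))
m=(g<45).astype(np.uint8)
n,l,st,c=cv2.connectedComponentsWithStats(m)
for i in range(1,n):
    if st[i,4]>60: print(i,st[i],c[i])
lo=np.maximum(np.min(P,0)-25,0).astype(int);hi=(np.max(P,0)+25).astype(int)
cr=w["color"][lo[1]:hi[1],lo[0]:hi[0]];f=min(800/cr.shape[1],600/cr.shape[0]);print(lo,f)
cv2.imwrite("pics/e.png",cv2.resize(cr,None,fx=f,fy=f,interpolation=cv2.INTER_CUBIC)[:600,:800])
E
```

```text
1.9167 [ 0.52591128 -0.22565759  0.23703669] [-3.64203945e+00  1.12810520e+01 -1.32793129e+01 -9.64200889e-04
 -6.54646061e+01 -6.78393673e+01]
[[311. 228.]
 [165. 186.]
 [193.  86.]
 [346. 137.]]
2 [233  84  90  32 392] [270.98979592  99.28061224]
20 [261 104  56  23 148] [285.52027027 114.88513514]
32 [ 189  119  138   35 1030] [256.53300971 136.06699029]
38 [ 427  122   53   70 1598] [452.91989987 155.60638298]
43 [ 80 188  35  33 124] [105.28225806 197.86290323]
44 [    0   193   512   191 51994] [259.29145671 320.26378044]
46 [220 222  23  18 271] [230.55350554 231.44649446]
47 [185 317  50  15 346] [209.84682081 324.14450867]
[140  60] 3.125
```

View pics/e.png

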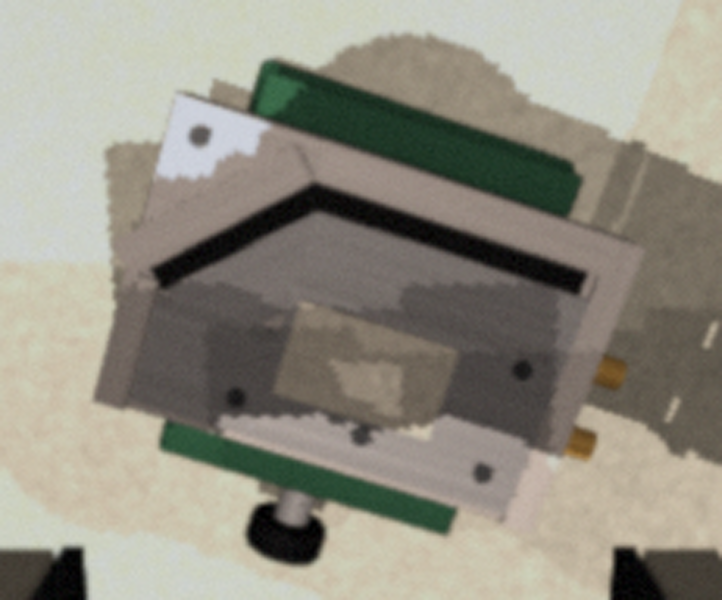

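The seam is the dark band, with its start at crop (585,283), the bend at (318,197) and its finish at (160,277). I'll fit it, and start the turn to the rack with the tool yaw at about -77°.

```bash
python3 - <<'E'
from h import *
w,o=pickle.load(open("mod.pkl","rb"))
g=cv2.resize(cv2.cvtColor(w["color"],cv2.COLOR_BGR2GRAY),None,fx=4,fy=4,interpolation=cv2.INTER_CUBIC)
n,l,st,c=cv2.connectedComponentsWithStats((cv2.GaussianBlur(g,(5,5),0)<55).astype(np.uint8))
i=l[int(130*4),int(4*(140+200/3.125))] if 0 else max((k for k in range(1,n) if abs(c[k][0]/4-256)<6 and abs(c[k][1]/4-136)<6),key=lambda k:st[k,4])
ys,xs=np.where(l==i);sel=np.random.default_rng(0).choice(len(xs),6000)
P=np.array([onz(w,(xs[k]+.5)/4-.5,(ys[k]+.5)/4-.5,.069)[:2] for k in sel])
bend=onz(w,140+318/3.125,60+197/3.125,.069)[:2]
s=onz(w,140+585/3.125,60+283/3.125,.069)[:2];e=onz(w,140+160/3.125,60+277/3.125,.069)[:2]
def fit(Q):
    cx=Q.mean(0);d=np.linalg.svd(Q-cx,full_matrices=False)[2][0];return cx,d
out=[]
for a,b in((s,bend),(bend,e)):
    d=(b-a)/np.linalg.norm(b-a);t=(P-a)@d;L=np.linalg.norm(b-a);nn=abs((P-a)@np.array([-d[1],d[0]]))
    Q=P[(t>.008)&(t<L-.008)&(nn<.007)];cx,dd=fit(Q);dd=dd*np.sign(dd@d)
    wd=np.percentile((Q-cx)@np.array([-dd[1],dd[0]]),[1,99]);T=(P[(nn<.007)]-cx)@dd
    print("dir deg",np.degrees(np.arctan2(dd[1],dd[0])),"c",cx,"width",wd*1e3,"ends",cx+dd*T.min(),cx+dd*T.max());out.append((cx,dd))
(c1,d1),(c2,d2)=out
t=np.linalg.solve(np.c_[d1,-d2],c2-c1);B=c1+t[0]*d1
print("bend",B,"start",B-.08*d1,"end",B+.05*d2)
E
```

```text
dir deg -89.44080221788954 c [ 0.47981918 -0.20855553] width [-3.32171875  3.39034003] ends [ 0.47942682 -0.16835512] [ 0.48034847 -0.26278509]
dir deg -44.30482512019175 c [ 0.49848882 -0.26889346] width [-3.34582179  3.34152723] ends [ 0.47172957 -0.24277579] [ 0.51837424 -0.28830209]
bend [ 0.48023419 -0.25107651] start [ 0.47945342 -0.17108032] end [ 0.51601589 -0.28600028]
```

Call:
{"fn": "move_arm", "kwargs": {
  "motion": [
    [[0,35,0],[0,0,7],0],
    [[0,70,0],[0,0,14],0],
    [[0,110,0],[0,0,21],0],
    [[0,145,0],[0,0,14],0],
    [[0,180,0],[0,0,7],0],
    [[0,215,0],[0,0,0],0],
    [[0,250,0],[0,0,0],0],
    [[0,285,0],[0,0,0],0],
    [[0,320,0],[0,0,0],0],
    [[0,320,0],[0,0,0],0]
  ]
}}

```text
clock: 2.75
tool_pos: [0.4234, 0.0816, 0.2377]
orientation: [179.9, 0.1, -161.3]
force: [-0.3, -0.3, 0.3]
opening: 0.0876
gripper_force: 0.0
```

Call:
{"fn": "move_arm", "kwargs": {
  "motion": [
    [[-12,13,-20],[0,0,-7],0],
    [[-24,26,-30],[0,0,-14],0],
    [[-37,40,-35],[0,0,-21],0],
    [[-50,53,-35],[0,0,-28],0],
    [[-63,66,-35],[0,0,-35],0],
    [[-76,80,-35],[0,0,-42],0],
    [[-89,94,-35],[0,0,-49],0],
    [[-102,108,-35],[0,0,-56],0],
    [[-115,122,-35],[0,0,-63],0],
    [[-127,135,-35],[0,0,-70],0]
  ]
}}

```text
clock: 3.58
tool_pos: [0.5028, 0.2465, 0.2722]
orientation: [-180.0, 0.0, -91.2]
force: [-0.1, -1.1, 0.2]
opening: 0.0873
gripper_force: 0.0
```

Call:
{"fn": "move_arm", "kwargs": {
  "motion": [
    [[0,0,0],[0,0,-7],0],
    [[0,0,0],[0,0,-14],0],
    [[0,0,0],[0,0,-14],0],
    [[0,0,0],[0,0,-14],0],
    [[0,0,0],[0,0,-14],0]
  ]
}}

```text
clock: 4.0
tool_pos: [0.5021, 0.2462, 0.2723]
orientation: [-180.0, 0.0, -77.7]
force: [-0.0, -0.3, -0.3]
opening: 0.0876
gripper_force: 0.0
```

```bash
python3 - <<'E'
from h import *
from plant import ctrl
w=ctrl.snapshot("wrist");o=ctrl.get_obs();pickle.dump((w,o),open("rack.pkl","wb"))
print(o["clock"],o["tool_pos"],o["orientation"],o["joint_pos"])
cv2.imwrite("pics/f.png",cv2.resize(w["color"],(800,600),interpolation=cv2.INTER_CUBIC))
E
```

```text
4.05 [0.50208603 0.24637584 0.27230031] [-1.79989485e+02  6.48005851e-03 -7.76436512e+01] [ 4.61939566e+01  8.69643110e+00 -1.17755633e+01  5.04724395e-04
 -6.95156632e+01 -3.38377850e+01]
```

View pics/f.png

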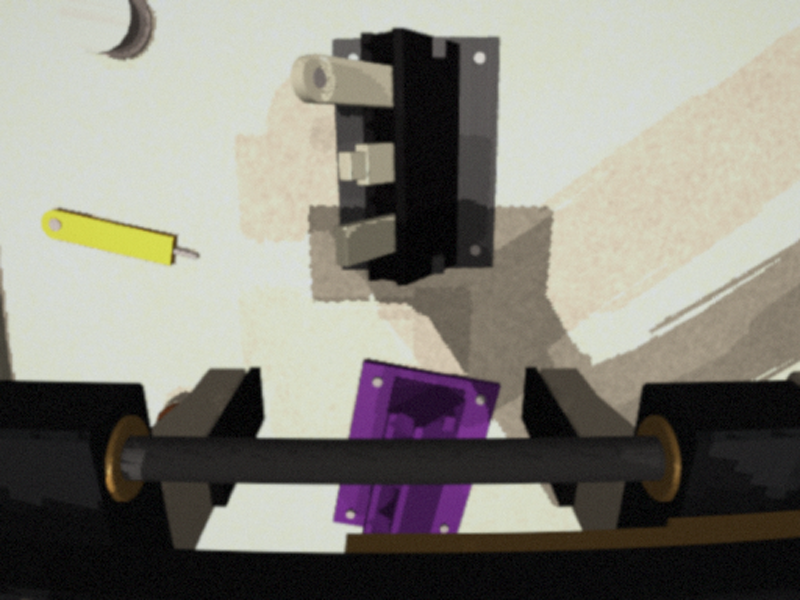

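The rack is fully in view. Its ridge edge runs (400,28)→(402,284), and the near foot edge runs (500,38)→(493,266) with holes at (480,58), (475,250) and (353,58). The burnisher rivet is at (318,77), and the tops of the scraper and file are below it in the image. I'll compute the geometry.

```bash
python3 - <<'E'
from h import *
w,o=pickle.load(open("rack.pkl","rb"));k=.64
f=lambda p,z:onz(w,(p[0]+.5)*k-.5,(p[1]+.5)*k-.5,z)[:2]
a,b=f((500,38),.008),f((493,266),.008);print("foot",a,b,np.linalg.norm(a-b),np.degrees(np.arctan2(*(-(a-b)[::-1]*[1,1])))) 
h1,h2,h3=f((480,58),.008),f((475,250),.008),f((353,58),.008)
print("holes",h1,h2,h3,"row dir yaw",np.degrees(np.arctan2((h2-h1)[1],(h2-h1)[0]))-90,np.degrees(np.arctan2((h3-h1)[1],(h3-h1)[0])),np.linalg.norm(h2-h1),np.linalg.norm(h3-h1))
r1,r2=f((402,28),.087),f((406,284),.087);print("ridge",r1,r2,np.degrees(np.arctan2((r2-r1)[1],(r2-r1)[0]))-90)
img=w["color"].astype(int)
# white handle masks
g=img.min(2);
# profile across burnisher handle columns (orig px)
for u in (225,235,245):
    c=g[30:75,u];print(u,c.tolist())
# ridge profile row
for v in(40,85,160): print(v,g[v,240:300:1].tolist())
E
```

```text
foot [0.46059612 0.08099682] [0.42189936 0.24396474] 0.16749919993929147 103.35751524939836
holes [0.47119735 0.09745472] [0.43921886 0.23458741] [0.56011315 0.1172571 ] row dir yaw 13.126439176271987 12.555400475246898 0.14081192193463304 0.09109420122426147
ridge [0.52825953 0.1049912 ] [0.49271588 0.25225582] 13.5693387712856
225 [94, 90, 91, 108, 150, 194, 208, 202, 166, 147, 145, 147, 141, 130, 131, 126, 127, 129, 129, 132, 129, 125, 127, 128, 128, 128, 129, 130, 127, 126, 127, 125, 126, 128, 129, 117, 93, 55, 38, 30, 24, 32, 29, 46, 60]
235 [9, 13, 20, 24, 26, 25, 28, 26, 34, 73, 127, 145, 146, 145, 141, 147, 145, 137, 133, 127, 127, 126, 126, 127, 125, 127, 129, 126, 129, 126, 128, 132, 128, 132, 128, 125, 111, 73, 38, 21, 18, 21, 24, 21, 22]
245 [11, 11, 7, 6, 4, 12, 11, 4, 8, 8, 36, 83, 132, 146, 146, 145, 144, 144, 146, 147, 147, 144, 142, 146, 145, 139, 131, 130, 134, 131, 128, 128, 128, 130, 128, 129, 118, 94, 54, 24, 13, 5, 4, 5, 10]
40 [73, 73, 62, 51, 41, 36, 25, 24, 16, 10, 16, 13, 17, 24, 26, 21, 25, 19, 13, 5, 9, 10, 12, 11, 12, 12, 10, 4, 18, 4, 10, 9, 7, 9, 6, 11, 8, 8, 6, 11, 5, 5, 6, 12, 10, 9, 1, 14, 6, 6, 9, 9, 10, 32, 61, 83, 84, 87, 84, 90]
85 [3, 7, 9, 6, 8, 14, 8, 11, 7, 5, 15, 6, 11, 20, 19, 22, 17, 15, 15, 6, 11, 7, 7, 2, 3, 8, 13, 9, 2, 11, 9, 15, 8, 12, 15, 8, 11, 9, 8, 4, 1, 0, 7, 16, 9, 4, 11, 11, 6, 12, 9, 14, 14, 39, 74, 78, 82, 86, 86, 90]
160 [87, 85, 83, 86, 88, 88, 84, 90, 85, 82, 85, 76, 59, 34, 15, 11, 0, 5, 8, 10, 4, 2, 6, 9, 6, 6, 2, 0, 2, 5, 13, 1, 4, 7, 0, 0, 2, 3, 4, 4, 5, 10, 8, 3, 6, 3, 3, 0, 3, 4, 5, 3, 19, 28, 30, 36, 32, 36, 34, 31]
```

```bash
cat >> h.py <<'E'
def Robs(o): return R.from_euler("xyz",o["orientation"],degrees=True)
def delta(o,p,Rt):
    Rc=Robs(o);return np.round(1e3*Rc.inv().apply(np.array(p)-o["tool_pos"]),1).tolist(),np.round((Rc.inv()*Rt).as_rotvec(degrees=True),2).tolist()
yaw=13.1;C=np.array([.4995,.1763,0])
Rr=R.from_euler("z",yaw,degrees=True);Rs=Rr*R.from_euler("y",35,degrees=True)
So=C+Rr.apply([-.003,0,.042])
slot=lambda x,y,z:So+Rs.apply([x/1e3,y/1e3,z/1e3])
X,Y,Z=Rs.as_matrix().T
Rg=R.from_matrix(np.c_[-Y,-X,-Z])  # grasp
E
python3 - <<'E'
from h import *
w,o=pickle.load(open("rack.pkl","rb"));S=pickle.load(open("s0.pkl","rb"))
px=lambda P,s=w:np.round((proj(s,P)+.5)/.64-.5,1)
print("rivet pred",px(slot(-1.5,-46,98)),"top pred",px(slot(-1.5,-46,110)),"mouth edges",px(slot(-1.5,-58,50)),px(slot(-1.5,-34,50)))
print("top ends: scraper",px(slot(-1.5,0,76)),"file",px(slot(-1.5,46,82)),px(slot(-1.5,58,82)))
print("top cam rivet",px(slot(-1.5,-46,98),S["top"]),"round top",px(slot(-1.5,-46,110),S["top"]))
print(slot(3,-46,78),delta(o,slot(3,-46,78+80),Rg))
E
```

```text
rivet pred [326.   77.1] top pred [309.8  75.2] mouth edges [380.6  62.2] [381.3 104.9]
top ends: scraper [355.5 165.4] file [351.5 246.5] [352.3 266.5]
top cam rivet [325.9 308.3] round top [324.3 304. ]
[0.55297221 0.14151428 0.10417313] ([112.7, -73.1, 102.6], [-35.01, 0.23, -0.72])
```

Call:
{"fn": "move_arm", "kwargs": {
  "motion": [
    [[15,-10,0],[-6,0,0],0],
    [[30,-20,5],[-12,0,0],0],
    [[50,-33,20],[-18,0,0],0],
    [[70,-46,35],[-24,0,0],0],
    [[90,-58,60],[-30,0,-0.4],0.1],
    [[105,-68,85],[-35,0.2,-0.7],0.2],
    [[113,-73,100],[-35,0.2,-0.7],0.3],
    [[113,-73,103],[-35,0.2,-0.7],0.3],
    [[113,-73,103],[-35,0.2,-0.7],0.3],
    [[113,-73,103],[-35,0.2,-0.7],0.3]
  ]
}}

```text
clock: 4.88
tool_pos: [0.5981, 0.1532, 0.1713]
orientation: [145.2, -0.0, -76.7]
force: [0.3, 0.7, 1.3]
opening: 0.0616
gripper_force: 0.0
```

```bash
python3 - <<'E'
from h import *
from plant import ctrl
w=ctrl.snapshot("wrist");o=ctrl.get_obs();pickle.dump((w,o),open("pre.pkl","wb"))
print(o["clock"],o["tool_pos"],slot(3,-46,158),o["joint_pos"],o["opening"])
print(delta(o,slot(3,-46,78),Rg))
px=lambda P,s=w:np.round((proj(s,P)+.5)/.64-.5,1)
print("rivet pred",px(slot(-1.5,-46,98)),"top",px(slot(-1.5,-46,110)),px(slot(7.5,-46,110)),"ridge",px(slot(-14.2,-46,45)),"scr",px(slot(-1.5,0,76)),px(slot(7.5,0,76)),"file",px(slot(-1.5,34,82)),px(slot(7.5,58,82)))
cv2.imwrite("pics/g.png",cv2.resize(w["color"],(800,600),interpolation=cv2.INTER_CUBIC))
E
```

```text
4.9333 [0.5981775  0.15366924 0.17243456] [0.59766418 0.15191443 0.16970529] [  27.49211659   39.10488853   17.2523086    -8.18570266 -101.87277788
  -13.37322648] 0.061444567272996846
([1.4, -0.3, 82.8], [-0.33, -0.12, 0.24])
rivet pred [404.7 343. ] top [405.2 354.4] [382.2 354.3] ridge [427.7 304.4] scr [402.8 414.9] [384.1 414.8] file [402.3 481.8] [384.2 520.9]
```

View pics/g.png

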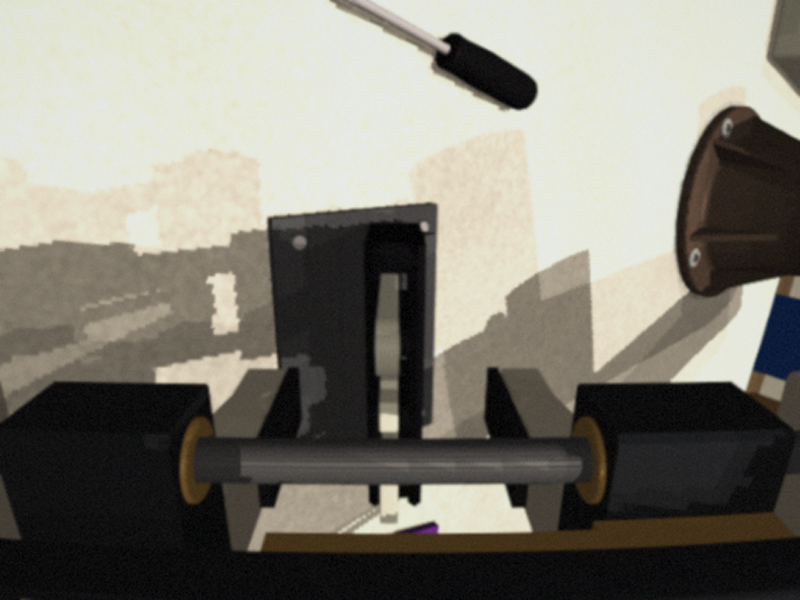

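The view looks along the slots. The burnisher's top edge-on is at about x 375–402, y 320–378, slightly left of the predicted 382–405. I'll measure that offset.

```bash
python3 - <<'E'
from h import *
w,o=pickle.load(open("pre.pkl","rb"))
g=w["color"].astype(int).min(2)
for v in (190,200,205,210,215,220,225,230,235,240,245,260,270): print(v,g[v,232:266].tolist())
print("col",g[165:285,248].tolist())
for z in(98,104,110):print(z,[np.round(proj(w,slot(x,y,z)),1).tolist() for x,y in((-1.5,-46),(7.5,-46),(3,-58),(3,-34))])
print("scr76",[np.round(proj(w,slot(x,y,76)),1).tolist() for x,y in((-1.5,0),(7.5,0),(3,-12),(3,12))])
E
```

```text
190 [28, 12, 1, 8, 10, 2, 9, 0, 3, 26, 50, 70, 75, 76, 80, 80, 72, 79, 79, 83, 77, 76, 66, 35, 15, 6, 2, 0, 9, 9, 9, 10, 7, 2]
200 [27, 14, 9, 7, 0, 8, 6, 11, 21, 52, 71, 75, 80, 77, 79, 79, 80, 80, 80, 79, 80, 78, 64, 37, 12, 5, 8, 6, 3, 0, 2, 4, 5, 5]
205 [22, 24, 13, 1, 0, 10, 8, 25, 53, 72, 89, 88, 85, 87, 92, 89, 88, 87, 85, 88, 88, 80, 71, 42, 16, 11, 5, 7, 9, 7, 7, 6, 7, 8]
210 [28, 22, 17, 12, 12, 3, 10, 30, 65, 93, 101, 102, 103, 101, 103, 103, 103, 100, 99, 99, 103, 101, 87, 56, 26, 7, 7, 3, 0, 7, 5, 12, 12, 11]
215 [29, 22, 8, 3, 4, 12, 16, 36, 72, 91, 101, 101, 101, 99, 93, 100, 96, 98, 100, 99, 100, 99, 91, 72, 40, 15, 11, 16, 12, 4, 10, 13, 10, 6]
220 [29, 21, 14, 6, 6, 10, 13, 48, 81, 102, 105, 108, 109, 113, 109, 108, 109, 106, 108, 109, 108, 108, 101, 78, 48, 20, 13, 12, 16, 16, 10, 11, 10, 8]
225 [34, 24, 15, 10, 3, 7, 22, 46, 81, 102, 105, 103, 105, 107, 105, 109, 106, 104, 107, 108, 107, 107, 105, 81, 46, 18, 7, 8, 8, 12, 4, 8, 7, 4]
230 [28, 28, 16, 13, 5, 10, 11, 32, 70, 95, 100, 97, 100, 100, 97, 103, 101, 98, 98, 99, 100, 98, 85, 55, 34, 22, 21, 20, 8, 1, 9, 1
[... 809 characters left out ...]
72, 80, 81, 78, 77, 80, 78, 79, 76, 80, 80, 81, 80, 81, 84, 88, 96, 95, 97, 100, 103, 102, 103, 105, 100, 96, 101, 101, 103, 108, 109, 112, 111, 110, 108, 106, 105, 98, 102, 100, 101, 99, 97, 96, 95, 91, 90, 87, 86, 84, 75, 76, 82, 96, 109, 114, 117, 114, 103, 86, 81, 80, 77, 78, 81, 80, 80, 92, 108, 113, 113, 111, 119, 119, 137, 171, 188, 191, 194, 194, 196, 194, 193, 195, 194, 176, 136, 99, 81, 74, 57, 36, 25, 28, 34]
98 [[258.8, 219.3], [244.9, 219.3], [251.9, 201.7], [251.8, 236.3]]
104 [[259.0, 222.9], [244.6, 222.8], [251.9, 204.8], [251.7, 240.2]]
110 [[259.2, 226.6], [244.4, 226.6], [251.9, 208.1], [251.7, 244.4]]
scr76 [[257.6, 265.4], [245.7, 265.3], [251.7, 251.0], [251.6, 279.2]]
```

The handle is 2.5 mm further along slot +x, and both views and both tools agree, so the slot origin is at rack x≈0. I'll update and compute the approach.

```bash
sed -i 's/So=C+Rr.apply(\[-.003,0,.042\])/So=C+Rr.apply([0,0,.042])/' h.py; python3 - <<'E'
from h import *
from plant import ctrl
o=ctrl.get_obs();print(o["clock"],o["tool_pos"],o["orientation"],Rg.as_euler("xyz",degrees=True),delta(o,slot(3,-46,78),Rg))
E
```

```text
4.9333 [0.5981775  0.15366924 0.17243456] [ 1.45331288e+02  3.44154472e-02 -7.66370922e+01] [ 1.45000000e+02 -1.27222187e-14 -7.69000000e+01] ([1.4, -2.8, 81.1], [-0.33, -0.12, 0.24])
```

Call:
{"fn": "move_arm", "kwargs": {
  "motion": [
    [[0,-2.5,0],[0,0,0],0.3],
    [[0,-2.5,10],[0,0,0],0.3],
    [[0,-2.5,25],[0,0,0],0.3],
    [[0,-2.5,40],[0,0,0],0.3],
    [[0,-2.5,55],[0,0,0],0.3],
    [[0,-2.5,68],[0,0,0],0.3],
    [[0,-2.5,76],[0,0,0],0.3],
    [[0,-2.5,78],[0,0,0],0.3],
    [[0,-2.5,78],[0,0,0],0.3],
    [[0,-2.5,78],[0,0,0],0.3]
  ]
}}

```text
clock: 5.77
tool_pos: [0.557, 0.1435, 0.1051]
orientation: [145.1, 0.0, -76.6]
force: [-0.5, 0.4, 0.0]
opening: 0.0614
gripper_force: 0.0
```

```bash
python3 - <<'E'
from h import *
from plant import ctrl
w=ctrl.snapshot("wrist");o=ctrl.get_obs();print(o["clock"],o["tool_pos"],o["orientation"],delta(o,slot(3,-46,78),Rg),o["force"])
g=w["color"].astype(int).min(2)
im=cv2.resize(w["color"][150:330,150:390],None,fx=3,fy=3,interpolation=cv2.INTER_CUBIC);cv2.imwrite("pics/h.png",im)
for z in(98,104,110):print(z,[np.round(proj(w,slot(x,y,z)),1).tolist() for x,y in((-1.5,-46),(7.5,-46),(3,-58),(3,-34))])
E
```

```text
5.8167 [0.5571311  0.14341387 0.10496295] [ 1.45132175e+02  3.39143452e-02 -7.66516735e+01] ([0.9, 0.8, 1.5], [-0.13, -0.11, 0.22]) [ 1.11757333 -0.13220665 -1.034274  ]
98 [[264.3, 290.5], [242.9, 290.4], [253.8, 265.3], [253.4, 314.1]]
104 [[264.8, 298.9], [242.5, 298.8], [253.9, 272.9], [253.5, 323.2]]
110 [[265.4, 308.1], [242.1, 308.0], [254.0, 281.3], [253.5, 333.0]]
```

View pics/h.png

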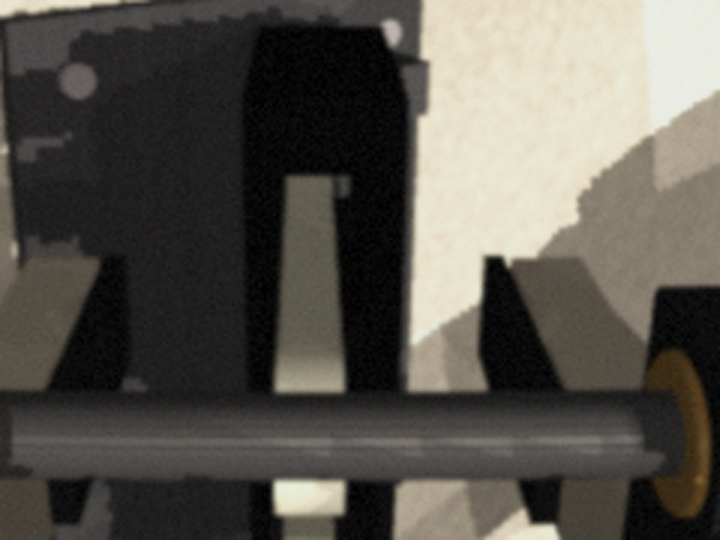

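The handle is at crop x 275–345 (centre 310), between jaws centred at 304, which matches the computed 0.8 mm. I'll trim and grip.

Call:
{"fn": "move_arm", "kwargs": {
  "motion": [
    [[0.9,0.8,1.3],[0,0,0],0.3],
    [[0.9,0.8,1.3],[0,0,0],0.5],
    [[0.9,0.8,1.3],[0,0,0],0.8],
    [[0.9,0.8,1.3],[0,0,0],1],
    [[0.9,0.8,1.3],[0,0,0],1],
    [[0.9,0.8,1.3],[0,0,0],1],
    [[0.9,0.8,1.3],[0,0,0],1],
    [[0.9,0.8,1.3],[0,0,0],1],
    [[0.9,0.8,1.3],[0,0,0],1],
    [[0.9,0.8,1.3],[0,0,0],1]
  ]
}}

```text
clock: 6.65
tool_pos: [0.5551, 0.1418, 0.1032]
orientation: [145.0, 0.0, -76.7]
force: [-0.1, 1.4, -0.5]
opening: 0.0086
gripper_force: 30.0
```

```bash
python3 - <<'E'
from h import *
from plant import ctrl
o=ctrl.get_obs();pickle.dump(o,open("grasp.pkl","wb"));print(o["clock"],o["tool_pos"],o["orientation"],delta(o,slot(3,-46,78),Rg),o["force"],o["opening"],o["gripper_force"])
E
```

```text
6.65 [0.55508184 0.14180818 0.10322355] [ 1.44986202e+02  1.90154741e-02 -7.66702605e+01] ([-0.2, -0.2, -1.3], [0.01, -0.12, 0.2]) [-0.14047874  1.41828441 -0.4644989 ] 0.008567409049487142 30.000049620866776
```

Gripped at 8.6 mm opening with 30 N. Now I draw it out along the slot.

Call:
{"fn": "move_arm", "kwargs": {
  "motion": [
    [[0,0,-3],[0,0,0],1],
    [[0,0,-10],[0,0,0],1],
    [[0,0,-20],[0,0,0],1],
    [[0,0,-30],[0,0,0],1],
    [[0,0,-40],[0,0,0],1],
    [[0,0,-50],[0,0,0],1],
    [[0,0,-62],[0,0,0],1],
    [[0,0,-76],[0,0,0],1],
    [[0,0,-90],[0,0,0],1],
    [[0,0,-95],[0,0,0],1]
  ]
}}

```text
clock: 7.48
tool_pos: [0.61, 0.1546, 0.1831]
orientation: [145.2, 0.0, -76.7]
force: [0.2, -0.9, -0.2]
opening: 0.0091
gripper_force: 30.0
```

```bash
python3 - <<'E'
from h import *
from plant import ctrl
w=ctrl.snapshot("wrist");o=ctrl.get_obs();print(o["clock"],o["tool_pos"],o["orientation"],o["force"],o["opening"],o["gripper_force"])
Rd=R.from_euler("xyz",[180,0,-77],degrees=True)
print(delta(o,[.4795,-.13,.215],Rd))
tip=o["tool_pos"]+Robs(o).apply([0,0,.098]);print("tip px pred",proj(w,tip)/.64)
cv2.imwrite("pics/i.png",cv2.resize(w["color"][100:380,120:400],(600,600),interpolation=cv2.INTER_CUBIC))
E
```

```text
7.5333 [0.61003551 0.15466189 0.18296999] [ 1.45208878e+02  2.70394035e-02 -7.66740582e+01] [0.07418844 0.71578632 0.40410524] 0.008747505007005224 29.99992847442627
([246.9, 176.5, 83.5], [34.79, -0.07, 0.32])
tip px pred [393.19896732 316.43312042]
```

View pics/i.png

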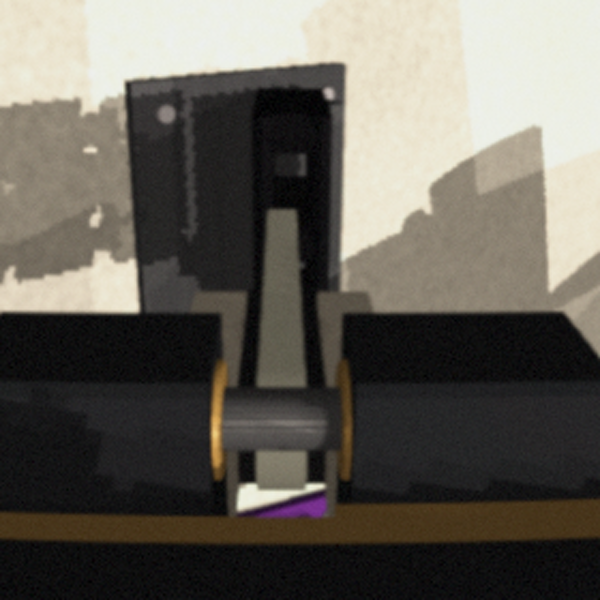

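The burnisher is held and clear of the slot, and the handle hides its nose. I'll carry it upright to above the seam start.

Call:
{"fn": "move_arm", "kwargs": {
  "motion": [
    [[15,19,-10],[3,0,0],1],
    [[42,40,0],[7,0,0],1],
    [[70,58,9],[11,0,0],1],
    [[98,77,17],[15,0,0],1],
    [[126,96,26],[19,0,0],1],
    [[154,115,35],[23,0,0],1],
    [[182,136,45],[27,0,0],1],
    [[210,158,54],[31,0,0],1],
    [[230,175,61],[34.8,0,0],1],
    [[247,188,67],[34.8,0,0],1]
  ]
}}

```text
clock: 8.37
tool_pos: [0.4746, -0.1321, 0.2351]
orientation: [-179.8, 0.0, -76.8]
force: [0.2, 1.1, -0.1]
opening: 0.0092
gripper_force: 30.0
```

Call:
{"fn": "move_arm", "kwargs": {
  "motion": [
    [[0,0,0],[0,0,6],1],
    [[0,0,0],[0,0,12],1],
    [[0,0,0],[0,0,13],1],
    [[0,0,0],[0,0,13],1],
    [[0,0,0],[0,0,13],1]
  ]
}}

```text
clock: 8.78
tool_pos: [0.4778, -0.1302, 0.2337]
orientation: [179.8, -0.0, -89.5]
force: [0.1, -0.4, -1.0]
opening: 0.0087
gripper_force: 30.0
```

```bash
cat >> h.py <<'E'
Rd=R.from_euler("xyz",[180,0,-90],degrees=True)
def tip(o,dx=-.6,L=96.7): return o["tool_pos"]+Robs(o).apply([dx/1e3,0,L/1e3])
E
python3 - <<'E'
from h import *
from plant import ctrl
s=ctrl.snapshot("scene");t=ctrl.snapshot("top");o=ctrl.get_obs();print(o["clock"],o["tool_pos"],o["orientation"],tip(o),o["joint_pos"])
tt=tip(o);print(delta(o,o["tool_pos"]+np.array([.4795,-.170,.085])-tt,Rd))
print(proj(s,tt),proj(t,tt))
a=proj(s,tt).astype(int)
cv2.imwrite("pics/j.png",cv2.resize(s["color"][a[1]-50:a[1]+40,a[0]-60:a[0]+60],(800,600),interpolation=cv2.INTER_CUBIC))
E
```

```text
8.8833 [ 0.47792135 -0.13007373  0.23359521] [ 1.79770024e+02 -2.53029082e-02 -8.95169452e+01] [ 0.47752853 -0.12951972  0.13689574] [ 7.55491044e+00  4.09102737e+00 -2.23214254e+01 -3.56914537e-03
 -6.38188888e+01 -7.07032517e+00]
([40.5, -1.8, 51.9], [0.23, -0.03, 0.48])
[261.96313921 113.07490663] [309.44084733 231.1743012 ]
```

Call:
{"fn": "move_arm", "kwargs": {
  "motion": [
    [[20,-1,10],[0.2,0,0.5],1],
    [[42,-1.8,30],[0.2,0,0.5],1],
    [[42,-1.8,48],[0.2,0,0.5],1],
    [[42,-1.8,52],[0.2,0,0.5],1],
    [[42,-1.8,52],[0.2,0,0.5],1],
    [[42,-1.8,52],[0.2,0,0.5],1]
  ]
}}

```text
clock: 9.38
tool_pos: [0.4801, -0.1721, 0.1823]
orientation: [180.0, -0.0, -90.1]
force: [0.6, 0.0, 0.1]
opening: 0.0088
gripper_force: 30.0
```

```bash
python3 - <<'E'
from h import *
from plant import ctrl
F=[]
for i in range(6):
    s=ctrl.snapshot("scene" if i%2 else "wrist");o=ctrl.get_obs();F.append(o["force"])
    if i==0:w=s
print(o["clock"],tip(o),o["orientation"],np.mean(F,0),np.std(F,0));print(delta(o,o["tool_pos"]+np.array([.4795,-.172,.066])-tip(o),Rd))
tt=tip(o)
print(proj(w,tt),proj(s,tt))
a=proj(s,tt).astype(int)
A=cv2.resize(s["color"][a[1]-35:a[1]+25,a[0]-30:a[0]+30],(400,400),interpolation=cv2.INTER_CUBIC)
b=proj(w,tt).astype(int);B=cv2.resize(w["color"][b[1]-60:b[1]+60,b[0]-60:b[0]+60],(400,400),interpolation=cv2.INTER_CUBIC)
cv2.imwrite("pics/k.png",np.hstack([A,B]))
E
```

```text
9.6833 [ 0.48026004 -0.17154671  0.08595342] [-1.79922797e+02 -2.58717454e-02 -9.01377939e+01] [ 0.16157819 -0.16780584 -0.4064777 ] [0.36702792 0.39154959 0.47408743]
([0.4, 0.8, 20.0], [-0.08, -0.03, -0.14])
[251.77861905 203.9063445 ] [252.71760458 115.68359323]
```

Call:
{"fn": "move_arm", "kwargs": {
  "motion": [
    [[0.4,0.8,5],[0,0,0],1],
    [[0.4,0.8,10],[0,0,0],1],
    [[0.4,0.8,14],[0,0,0],1],
    [[0.4,0.8,17],[0,0,0],1],
    [[0.4,0.8,19],[0,0,0],1],
    [[0.4,0.8,20.5],[0,0,0],1],
    [[0.4,0.8,22],[0,0,0],1],
    [[0.4,0.8,22],[0,0,0],1]
  ]
}}

```text
clock: 10.35
tool_pos: [0.4788, -0.1728, 0.1597]
orientation: [180.0, -0.0, -90.2]
force: [-1.5, -1.0, 2.0]
opening: 0.0089
gripper_force: 30.0
```

```bash
cat >> h.py <<'E'
def feel(ctrl,n=12):
    F=[]
    for i in range(n): ctrl.snapshot("top");o=ctrl.get_obs();F.append(o["force"])
    print(round(o["clock"],2),"tip",np.round(tip(o),4),o["orientation"].round(2),"F",np.mean(F,0).round(2),"+-",round(np.std(F)/n**.5,2));return o
E
python3 - <<'E'
from h import *
from plant import ctrl
feel(ctrl)
E
```

```text
10.95 tip [ 0.4789 -0.1722  0.0632] [-1.800e+02 -3.000e-02 -9.017e+01] F [-0.84  0.05  1.21] +- 0.28
```

Call:
{"fn": "move_arm", "kwargs": {
  "motion": [
    [[0,-0.6,0],[0,0,0],1],
    [[0,-1.2,0],[0,0,0],1],
    [[0,-1.2,0],[0,0,0],1]
  ]
}}

```text
clock: 11.2
tool_pos: [0.4804, -0.1728, 0.1599]
orientation: [-180.0, -0.0, -90.2]
force: [-1.4, -0.7, 0.8]
opening: 0.0086
gripper_force: 30.0
```

```bash
python3 - <<'E'
from h import *
from plant import ctrl
feel(ctrl)
E
```

```text
11.8 tip [ 0.4803 -0.1722  0.0632] [-1.7998e+02 -3.0000e-02 -9.0170e+01] F [-0.18 -0.09  1.3 ] +- 0.24
```

Call:
{"fn": "move_arm", "kwargs": {
  "motion": [
    [[0,1,0],[0,0,0],1],
    [[0,2,0],[0,0,0],1],
    [[0,2.4,0],[0,0,0],1],
    [[0,2.4,0],[0,0,0],1]
  ]
}}

```text
clock: 12.13
tool_pos: [0.4777, -0.1728, 0.16]
orientation: [-180.0, -0.0, -90.2]
force: [1.1, 0.3, 1.2]
opening: 0.0086
gripper_force: 30.0
```

```bash
python3 - <<'E'
from h import *
from plant import ctrl
feel(ctrl)
E
```

```text
12.73 tip [ 0.4778 -0.1722  0.0632] [-1.800e+02 -3.000e-02 -9.018e+01] F [ 0.95 -0.07  0.96] +- 0.2
```

The Fz of about 1.2 N at this depth means the tip is in the groove with about 2 mm of spring travel. There is free room from x=.4778 to .4803, so I'll centre at .4795. I'll back 2 mm to the free end, then begin the pass at 24 mm/s.

Call:
{"fn": "move_arm", "kwargs": {
  "motion": [
    [[-1,-0.8,0.3],[0,0,0],1],
    [[-2,-1.7,0.6],[0,0,0],1],
    [[-2,-1.7,0.6],[0,0,0],1],
    [[-1,-1.7,0.6],[0,0,0],1],
    [[1,-1.7,0.6],[0,0,0],1],
    [[3,-1.8,0.6],[0,0,0],1],
    [[5,-1.8,0.6],[0,0,0],1],
    [[7,-1.8,0.6],[0,0,0],1],
    [[9,-1.8,0.6],[0,0,0],1],
    [[11,-1.9,0.6],[0,0,0],1]
  ]
}}

```text
clock: 13.57
tool_pos: [0.4796, -0.184, 0.1593]
orientation: [-180.0, -0.0, -90.2]
force: [0.3, 2.2, 0.2]
opening: 0.009
gripper_force: 30.0
```

Call:
{"fn": "move_arm", "kwargs": {
  "motion": [
    [[2,0,0],[0,0,0],1],
    [[4,0,0],[0,0,0],1],
    [[6,-0.1,0],[0,0,0],1],
    [[8,-0.1,0],[0,0,0],1],
    [[10,-0.1,0],[0,0,0],1],
    [[12,-0.1,0],[0,0,0],1],
    [[14,-0.2,0],[0,0,0],1],
    [[16,-0.2,0],[0,0,0],1],
    [[18,-0.2,0],[0,0,0],1],
    [[20,-0.2,0],[0,0,0],1]
  ]
}}

```text
clock: 14.4
tool_pos: [0.4797, -0.204, 0.1593]
orientation: [180.0, -0.0, -90.2]
force: [-0.0, 2.2, 1.4]
opening: 0.009
gripper_force: 30.0
```

Call:
{"fn": "move_arm", "kwargs": {
  "motion": [
    [[2,0,0],[0,0,0],1],
    [[4,0,0],[0,0,0],1],
    [[6,-0.1,0],[0,0,0],1],
    [[8,-0.1,0],[0,0,0],1],
    [[10,-0.1,0],[0,0,0],1],
    [[12,-0.1,0],[0,0,0],1],
    [[14,-0.2,0],[0,0,0],1],
    [[16,-0.2,0],[0,0,0],1],
    [[18,-0.2,0],[0,0,0],1],
    [[20,-0.2,0],[0,0,0],1]
  ]
}}

```text
clock: 15.23
tool_pos: [0.4798, -0.224, 0.1593]
orientation: [180.0, -0.0, -90.2]
force: [-0.3, 1.8, 1.5]
opening: 0.0085
gripper_force: 30.0
```

Call:
{"fn": "move_arm", "kwargs": {
  "motion": [
    [[2,0,0],[0,0,0],1],
    [[4,0,0],[0,0,0],1],
    [[6,-0.1,0],[0,0,0],1],
    [[8,-0.1,0],[0,0,0],1],
    [[10,-0.1,0],[0,0,0],1],
    [[12,-0.1,0],[0,0,0],1],
    [[14,-0.2,0],[0,0,0],1],
    [[16,-0.2,0],[0,0,0],1],
    [[18,-0.2,0],[0,0,0],1],
    [[20,-0.2,0],[0,0,0],1]
  ]
}}

```text
clock: 16.07
tool_pos: [0.48, -0.244, 0.1593]
orientation: [-180.0, -0.0, -90.2]
force: [-0.3, 1.6, 1.5]
opening: 0.009
gripper_force: 30.0
```

Call:
{"fn": "move_arm", "kwargs": {
  "motion": [
    [[2,0,0],[0,0,0],1],
    [[4,0,0],[0,0,0],1],
    [[6,-0.1,0],[0,0,0],1],
    [[7.7,-0.3,0],[0,0,0],1],
    [[9,-1.3,0],[0,0,0],1],
    [[10.4,-2.7,0],[0,0,0],1],
    [[11.8,-4.1,0],[0,0,0],1],
    [[13.2,-5.5,0],[0,0,0],1],
    [[14.6,-6.9,0],[0,0,0],1],
    [[16,-8.3,0],[0,0,0],1]
  ]
}}

```text
clock: 16.9
tool_pos: [0.4884, -0.2599, 0.1593]
orientation: [180.0, -0.0, -90.2]
force: [-1.6, 0.9, 1.7]
opening: 0.0089
gripper_force: 30.0
```

```bash
python3 - <<'E'
from h import *
from plant import ctrl
o=ctrl.get_obs();t=tip(o)[:2];B=np.array([.4802,-.2511]);d=np.array([.716,-.698])
print(tip(o),"along",(t-B)@d*1e3,"left off",(t-B)@[-d[1],d[0]]*1e3,o["force"],o["moment"])
E
```

```text
[ 0.48836061 -0.2593818   0.0625707 ] along 11.623692798815945 left off -0.23366473117108913 [-1.61415738  0.89637514  1.71119037] [0.57343651 0.55178366 0.00653578]
```

Call:
{"fn": "move_arm", "kwargs": {
  "motion": [
    [[1.4,-1.4,0],[0,0,0],1],
    [[2.8,-2.8,0],[0,0,0],1],
    [[4.2,-4.3,0],[0,0,0],1],
    [[5.6,-5.7,0],[0,0,0],1],
    [[7,-7.2,0],[0,0,0],1],
    [[8.4,-8.6,0],[0,0,0],1],
    [[9.8,-10,0],[0,0,0],1],
    [[11.2,-11.5,0],[0,0,0],1],
    [[12.6,-12.9,0],[0,0,0],1],
    [[14,-14.4,0],[0,0,0],1]
  ]
}}

```text
clock: 17.73
tool_pos: [0.5028, -0.274, 0.1593]
orientation: [-180.0, -0.0, -90.2]
force: [-1.6, 0.8, 1.9]
opening: 0.0089
gripper_force: 30.0
```

Call:
{"fn": "move_arm", "kwargs": {
  "motion": [
    [[1.4,-1.4,0],[0,0,0],1],
    [[2.8,-2.8,0],[0,0,0],1],
    [[4.2,-4.3,0],[0,0,0],1],
    [[5.6,-5.7,0],[0,0,0],1],
    [[7,-7.2,0],[0,0,0],1],
    [[8.4,-8.6,0],[0,0,0],1],
    [[9.8,-10,0],[0,0,0],1],
    [[11.2,-11.5,0],[0,0,0],1],
    [[12.6,-12.9,0],[0,0,0],1],
    [[14,-14.4,0],[0,0,0],1]
  ]
}}

```text
clock: 18.57
tool_pos: [0.5167, -0.2879, 0.1592]
orientation: [180.0, -0.0, -90.2]
force: [-3.4, 4.6, 2.1]
opening: 0.0086
gripper_force: 30.0
```

```bash
python3 - <<'E'
from h import *
from plant import ctrl
o=ctrl.get_obs();t=tip(o)[:2];B=np.array([.4802,-.2511]);d=np.array([.716,-.698])
print(tip(o),"along",(t-B)@d*1e3,"left off",(t-B)@[-d[1],d[0]]*1e3,o["force"],o["clock"])
E
```

```text
[ 0.51666305 -0.2872637   0.06248586] along 51.349806590910134 left off -0.44200533026770694 [-3.44166693  4.61832662  2.14065823] 18.5667
```

The end wall of the short leg is reached, with a small lateral force. Now I lift off.

Call:
{"fn": "move_arm", "kwargs": {
  "motion": [
    [[-0.7,0.7,-1],[0,0,0],1],
    [[-0.7,0.7,-5],[0,0,0],1],
    [[-0.7,0.7,-15],[0,0,0],1],
    [[-0.7,0.7,-30],[0,0,0],1],
    [[-0.7,0.7,-50],[0,0,0],1],
    [[-0.7,0.7,-70],[0,0,0],1],
    [[-0.7,0.7,-80],[0,0,0],1],
    [[-0.7,0.7,-80],[0,0,0],1]
  ]
}}

```text
clock: 19.23
tool_pos: [0.5177, -0.2877, 0.2428]
orientation: [-179.7, -0.1, -90.2]
force: [-0.3, -0.2, -1.0]
opening: 0.0088
gripper_force: 30.0
```

```bash
python3 - <<'E'
from h import *
from plant import ctrl
o=ctrl.get_obs();g=pickle.load(open("grasp.pkl","rb"))
P=g["tool_pos"]+Robs(g).apply([0,0,-.1]);print(P,o["tool_pos"],o["force"])
print(delta(o,P,Robs(g)),delta(o,P,Robs(o)))
print("yaw only",delta(o,P,R.from_euler("xyz",[180,0,-76.67],degrees=True)))
w=ctrl.snapshot("wrist");i=w["color"].astype(int).min(2)
print([i[v,232:270].tolist() for v in(240,260)])
E
```

```text
[0.6109197  0.15501037 0.18512493] [ 0.51771052 -0.28768566  0.24279151] [-0.31638149 -0.1668254  -1.03954314]
([-443.1, -91.7, 57.2], [-35.15, 3.94, -13.12]) ([-443.1, -91.7, 57.2], [0.0, 0.0, 0.0])
yaw only ([-443.1, -91.7, 57.2], [-0.29, -0.16, -13.48])
[[63, 65, 65, 53, 23, 8, 10, 11, 10, 18, 43, 62, 67, 67, 68, 67, 67, 69, 72, 64, 71, 70, 66, 67, 66, 71, 69, 64, 49, 23, 0, 0, 10, 5, 16, 34, 51, 59], [46, 27, 13, 4, 3, 10, 4, 13, 26, 45, 65, 74, 71, 72, 75, 74, 73, 73, 73, 73, 72, 72, 71, 69, 72, 72, 71, 71, 73, 51, 26, 11, 7, 9, 8, 6, 10, 27]]
```

Call:
{"fn": "move_arm", "kwargs": {
  "motion": [
    [[-25,-5,0],[-3.5,0.4,-1.3],1],
    [[-60,-12,0],[-7,0.8,-2.6],1],
    [[-97,-20,0],[-10.5,1.2,-3.9],1],
    [[-134,-28,0],[-14,1.6,-5.2],1],
    [[-171,-35,0],[-17.6,2,-6.6],1],
    [[-208,-43,0],[-21,2.4,-7.9],1],
    [[-245,-51,0],[-24.6,2.8,-9.2],1],
    [[-282,-58,0],[-28,3.2,-10.5],1],
    [[-319,-66,0],[-31.6,3.5,-11.8],1],
    [[-350,-72,0],[-35.15,3.94,-13.1],1]
  ]
}}

```text
clock: 20.12
tool_pos: [0.5893, 0.0652, 0.2378]
orientation: [144.5, 0.2, -76.6]
force: [0.4, 0.2, -0.0]
opening: 0.0091
gripper_force: 30.0
```

Call:
{"fn": "move_arm", "kwargs": {
  "motion": [
    [[0,0,0],[0,0,0],1],
    [[0,0,0],[0,0,0],1],
    [[0,0,0],[0,0,0],1],
    [[0,0,0],[0,0,0],1]
  ]
}}

```text
clock: 20.45
tool_pos: [0.5891, 0.0618, 0.2391]
orientation: [144.7, 0.2, -76.8]
force: [0.1, -0.8, -0.7]
opening: 0.0089
gripper_force: 30.0
```

```bash
python3 - <<'E'
from h import *
from plant import ctrl
o=ctrl.get_obs();g=pickle.load(open("grasp.pkl","rb"))
P=g["tool_pos"]+Robs(g).apply([0,0,-.1])
print(o["clock"],o["tool_pos"],o["orientation"],delta(o,P,Robs(g)))
E
```

```text
20.45 [0.58908503 0.06176425 0.239055  ] [144.70815444   0.17152848 -76.76483454] ([-85.6, -66.1, 19.6], [0.28, 0.18, 0.01])
```

Call:
{"fn": "move_arm", "kwargs": {
  "motion": [
    [[-20,-15,4],[0.3,0.2,0],1],
    [[-45,-34,10],[0.3,0.2,0],1],
    [[-68,-52,15],[0.3,0.2,0],1],
    [[-82,-64,18],[0.3,0.2,0],1],
    [[-85.6,-66,19.6],[0.3,0.2,0],1],
    [[-85.6,-66,19.6],[0.3,0.2,0],1],
    [[-85.6,-66,19.6],[0.3,0.2,0],1],
    [[-85.6,-66,19.6],[0.3,0.2,0],1],
    [[-85.6,-66,19.6],[0.3,0.2,0],1]
  ]
}}

```text
clock: 21.2
tool_pos: [0.6113, 0.1548, 0.1865]
orientation: [145.1, 0.0, -76.7]
force: [-0.2, 0.5, 0.3]
opening: 0.009
gripper_force: 30.0
```

```bash
python3 - <<'E'
from h import *
from plant import ctrl
w=ctrl.snapshot("wrist");o=ctrl.get_obs();g=pickle.load(open("grasp.pkl","rb"))
P=g["tool_pos"]
print(o["clock"],o["tool_pos"],delta(o,P,Robs(g)))
cv2.imwrite("pics/l.png",cv2.resize(w["color"][100:380,120:400],(600,600),interpolation=cv2.INTER_CUBIC))
E
```

```text
21.25 [0.61123257 0.15486429 0.18636621] ([-0.2, -0.3, 101.2], [-0.1, 0.0, 0.01])
```

View pics/l.png

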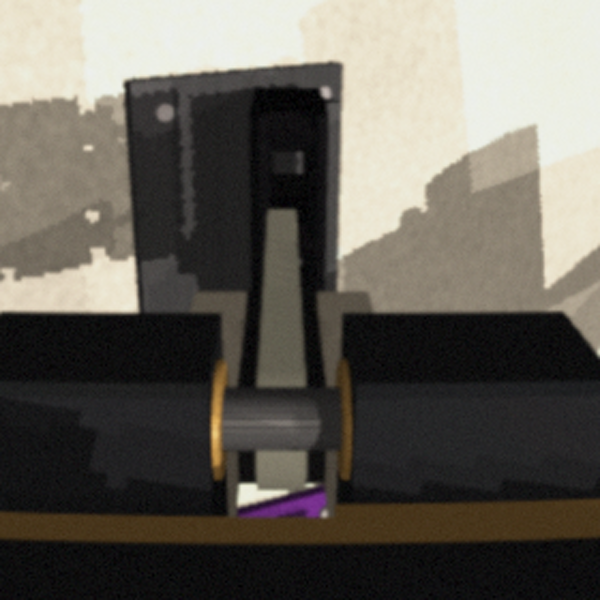

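The picture matches the one just after drawing: the handle's lower end is at (282,208) and the slot mouth below it, so nothing has slipped. Inserting, biased 1.5 mm toward the slot's middle.

Call:
{"fn": "move_arm", "kwargs": {
  "motion": [
    [[0,1.2,8],[0,0,0],1],
    [[0,1.2,18],[0,0,0],1],
    [[0,1.2,28],[0,0,0],1],
    [[0,1.2,36],[0,0,0],1],
    [[0,1.2,43],[0,0,0],1],
    [[0,1.2,49],[0,0,0],1],
    [[0,1.2,54],[0,0,0],1],
    [[0,1.2,59],[0,0,0],1],
    [[0,1.2,64],[0,0,0],1],
    [[0,1.2,69],[0,0,0],1]
  ]
}}

```text
clock: 22.08
tool_pos: [0.5715, 0.1465, 0.1292]
orientation: [145.0, 0.0, -76.6]
force: [-1.1, 0.1, 0.7]
opening: 0.0087
gripper_force: 30.0
```

Call:
{"fn": "move_arm", "kwargs": {
  "motion": [
    [[0,0,5],[0,0,0],1],
    [[0,0,10],[0,0,0],1],
    [[0,0,15],[0,0,0],1],
    [[0,0,20],[0,0,0],1],
    [[0,0,24],[0,0,0],1],
    [[0,0,27],[0,0,0],1],
    [[0,0,29],[0,0,0],1],
    [[0,0,30],[0,0,0],1],
    [[0,0,30],[0,0,0],1],
    [[0,0,30],[0,0,0],1]
  ]
}}

```text
clock: 22.92
tool_pos: [0.555, 0.1426, 0.105]
orientation: [145.0, 0.0, -76.6]
force: [0.3, -0.7, -0.6]
opening: 0.0089
gripper_force: 30.0
```

```bash
python3 - <<'E'
from h import *
from plant import ctrl
o=ctrl.get_obs();g=pickle.load(open("grasp.pkl","rb"))
print(o["clock"],o["force"],delta(o,g["tool_pos"],Robs(g)))
E
```

```text
22.9167 [ 0.34100495 -0.67129916 -0.56864351] ([0.8, -1.0, 1.5], [-0.03, -0.04, 0.07])
```

Call:
{"fn": "move_arm", "kwargs": {
  "motion": [
    [[0.3,-0.5,0.7],[0,0,0],1],
    [[0.5,-1,1.3],[0,0,0],1],
    [[0.5,-1,1.4],[0,0,0],1],
    [[0.5,-1,1.4],[0,0,0],1],
    [[0.5,-1,1.4],[0,0,0],0.8],
    [[0.5,-1,1.4],[0,0,0],0.6],
    [[0.5,-1,1.4],[0,0,0],0.4],
    [[0.5,-1,1.4],[0,0,0],0.4],
    [[0.5,-1,1.4],[0,0,0],0.4],
    [[0.5,-1,1.4],[0,0,0],0.4]
  ]
}}

```text
clock: 23.75
tool_pos: [0.5549, 0.142, 0.1032]
orientation: [145.0, 0.0, -76.6]
force: [-0.3, -0.5, -0.4]
opening: 0.0429
gripper_force: 0.0
```

```bash
python3 - <<'E'
from h import *
from plant import ctrl
o=ctrl.get_obs();print(o["force"],o["opening"])
w=ctrl.snapshot("wrist");i=w["color"].astype(int).min(2)
for v in(230,260,270): r=i[v,225:280];q=np.where(r>60)[0]+225;print(v,q.min() if len(q) else 0,q.max() if len(q) else 0)
print([np.round(proj(w,slot(x,-46,z)),1).tolist() for x,z in((-1.5,98),(7.5,98))])
c=i[190:340,253];print(c[100:].tolist())
E
```

```text
[-0.33821353 -0.47635879 -0.40171488] 0.04291792710912091
230 243 258
260 241 260
270 241 261
[[262.7, 296.4], [240.9, 296.4]]
[67, 71, 71, 77, 81, 90, 98, 103, 97, 81, 83, 85, 81, 79, 77, 75, 76, 68, 73, 93, 143, 186, 190, 195, 192, 191, 194, 192, 189, 185, 187, 186, 186, 182, 179, 175, 168, 158, 131, 92, 81, 77, 82, 83, 92, 102, 106, 119, 157, 184]
```

Released. Now I back out along the slot axis, then lift clear and compare against the first image.

Call:
{"fn": "move_arm", "kwargs": {
  "motion": [
    [[0,0,-5],[0,0,0],0.4],
    [[0,0,-15],[0,0,0],0.4],
    [[0,0,-30],[0,0,0],0.4],
    [[0,0,-45],[0,0,0],0.4],
    [[0,0,-60],[0,0,0],0.3],
    [[0,0,-72],[0,0,0],0.3],
    [[0,0,-78],[0,0,0],0.3],
    [[0,0,-79],[0,0,0],0.3],
    [[0,0,-79],[0,0,0],0.3],
    [[0,0,-79],[0,0,0],0.3]
  ]
}}

```text
clock: 24.63
tool_pos: [0.5986, 0.1524, 0.1675]
orientation: [145.0, 0.0, -76.6]
force: [-0.4, 0.4, -0.2]
opening: 0.0612
gripper_force: 0.0
```

```bash
python3 - <<'E'
from h import *
from plant import ctrl
w=ctrl.snapshot("wrist");t=ctrl.snapshot("top");s=ctrl.snapshot("scene");o=ctrl.get_obs();w0,o0=pickle.load(open("pre.pkl","rb"))
print(o["clock"],o["tool_pos"],o0["tool_pos"],o["orientation"])
for W in(w0,w):
    i=W["color"].astype(int).min(2);c=i[165:285,248]
    for v in(205,215,225,235,260):
        q=np.where(i[v,232:266]>50)[0]+232;print(v,q.min(),q.max(),end=" | ")
    print();print([np.round(proj(W,slot(x,-46,98)),1).tolist() for x in(-1.5,7.5)],c[:14].tolist(),c[62:90].tolist())
S=pickle.load(open("s0.pkl","rb"))
for n,b in(("top",t),("scene",s)):
    d=cv2.absdiff(S[n]["color"],b["color"]).max(2);m=cv2.morphologyEx((d>60).astype(np.uint8),cv2.MORPH_OPEN,np.ones((3,3)))
    k,l,st,c=cv2.connectedComponentsWithStats(m);print(n,[st[j].tolist() for j in range(1,k)][:20])
E
```

```text
24.7833 [0.59857554 0.1524238  0.1674165 ] [0.5981775  0.15366924 0.17243456] [ 1.44940634e+02  1.42782605e-02 -7.65934270e+01]
205 240 254 | 215 240 255 | 225 240 255 | 235 240 255 | 260 242 254 | 
[[255.0, 220.3], [241.0, 220.2]] [14, 16, 16, 12, 13, 13, 8, 12, 15, 30, 62, 78, 77, 76] [98, 102, 100, 101, 99, 97, 96, 95, 91, 90, 87, 86, 84, 75, 76, 82, 96, 109, 114, 117, 114, 103, 86, 81, 80, 77, 78, 81]
205 244 257 | 215 243 258 | 225 243 259 | 235 243 258 | 260 245 256 | 
[[258.4, 223.4], [244.2, 223.4]] [12, 14, 15, 15, 18, 11, 12, 5, 8, 9, 14, 37, 71, 79] [113, 108, 106, 101, 103, 100, 98, 101, 98, 96, 93, 92, 95, 91, 89, 87, 83, 78, 90, 109, 113, 114, 114, 107, 96, 80, 76, 80]
top [[120, 12, 47, 24, 656], [6, 26, 180, 358, 22752], [123, 42, 4, 3, 12], [127, 45, 6, 5, 24], [73, 52, 3, 4, 12], [47, 57, 19, 17, 183], [84, 58, 4, 3, 12], [39, 61, 9, 6, 46], [32, 64, 6, 3, 18], [23, 67, 4, 3, 12], [14, 69, 7, 4, 26], [33, 68, 4, 4, 15], [0, 72, 14, 9, 59], [15, 74, 3, 3, 9], [152, 103, 46, 7, 209], [155, 110, 61, 83, 2453], [204, 142, 9, 14, 98], [26, 177, 3, 3, 9], [112, 217, 4, 3, 12], [207, 261, 305, 123, 11892]]
scene [[381, 0, 33, 39, 894], [450, 0, 7, 21, 116], [169, 7, 322, 324, 36527], [430, 23, 3, 5, 15], [392, 29, 52, 100, 2897], [437, 32, 5, 4, 19], [487, 41, 16, 13, 81], [408, 51, 5, 4, 16], [381, 55, 4, 10, 35], [501, 65, 11, 14, 113], [394, 121, 5, 6, 20], [301, 216, 16, 20, 153], [334, 217, 14, 19, 142], [326, 223, 7, 6, 28], [381, 273, 3, 3, 9], [386, 277, 10, 11, 71], [272, 303, 14, 13, 108]]
```

The burnisher is back at its original pose: the release TCP equals the grasp TCP, and the edges match the prediction as they did before the draw. The gripper is clear, so I'm handing in.

```bash
python3 -c "
from plant import ctrl
print(ctrl.close_job())"
```

```text
the job is handed in; nothing more can be done
None
```

The burnisher made one unbroken 24 mm/s pass along the seam, from the long leg's free end round the bend to the short leg's free end, and is back home in its slot; the job was handed in at about 25 s, and no verdict came back.

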